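# Clamp a glued knife handle with the jig's draw latch

## Task

The knife-handle blank in the gluing jig is ready to be clamped. Hook the draw latch's wire bail over both keeper hooks on the sliding jaw, drawing it back under their noses, then push the lever over past centre and press it firmly home on its rubber stop, feeling for the stop and never straining the lever. Leave the jig clamped and the other things on the bench where they are.

Things in the scene. Friction and masses are not known exactly. Their poses are not given: they have to be found in the camera images.
- jig: Fixed wooden gluing jig, 320 x 130 mm, 70 mm high to the tops of its two blocks; origin on the bench under its middle. +x runs from the latch (steel lever and wire bail, on the long fixed block) to the keeper (on the sliding jaw), +y across, +z up. A pale knife-handle blank stands between block and jaw. All latch parts swing in the jig's upright x-z plane.
- lever_pivot (a point): Axle of the lever, along jig y, at jig (-23, 0, 92) mm. With the bail hooked, turning the lever meets growing resistance, up to about 7 N at the handle's end; dead centre is at about 1.31 rad, then the handle comes to lie on the rubber stop somewhere between 1.40 and 1.54 rad. Friction holds it short of the stop, so it has to be pressed all the way.
- lever (a joint): Lever angle (rad) about its pivot: 0 = handle upright, positive = leaning away from the keeper (to jig -x), 1.57 = flat. It is stiff (0.15 N m) and stays where it is left. The bail is hinged on it 30 mm from the pivot, 0.22 rad ahead of the handle (lever upright: 7 mm to jig -x of the pivot, 29 mm above it).
- handle: The lever's flat steel handle, 24 mm wide and 8 mm thick with a black rubber grip near its end; origin on the lever's axle; +z along the handle to its free end, 80 mm from the axle; +x is the normal of the face to push: it looks to the keeper when upright, and up when the lever is closed. Pushing it with more than 30 N strains it.
- bail_bar (a point): Middle of the bail's round cross bar, 9 mm thick, 80 mm long along jig y, on two wire arms 36 mm either side, 94 mm from the bail's hinge. Pinch its middle 40 mm from above, fingers closing along jig x, opened at most 35 mm (the upright handle is near, to jig -x). It starts raised, stays where it is left by friction, and turns along with the lever unless caught.
- keeper_seat (a point): Centre of the bar when it is hooked, 16 mm above the jaw's top; axes as the jig's. Two steel hooks stand 20 to 30 mm either side in y, free between them. Each has a post whose face is 4.5 mm to -x of this point, a nose from there to 2.6 mm on the +x side, 9 to 15 mm above, and a ledge 6.5 mm below.
- hook_entry (a point): Where the bar's centre goes down behind the noses: 11 mm to jig +x of the seat and 25 mm above it. From here: down 25 mm, then 11 mm back to -x under the noses until it meets the posts. Draw it back before letting go, else it lifts out as the lever turns. Carrying the bar turns the lever too, against its friction (about 6 N at the bar).
- jaw (a joint): Slide (m) of the wooden jaw that carries the keeper, towards the blank (jig -x): 0 = open, held there by a return spring of about 4000 N/m; about 0.007 when clamped.
- stop: Adjustable stop on the fixed block under the handle, 60 mm from the pivot to jig -x; origin at its foot on the block's top. Its 16 mm wide rubber head stands 20 to 27 mm above the foot, set differently each time and not measured: find it by feel as the handle comes slowly down on it; it gives less than 1 mm; a press of 10 to 15 N near the handle's end seats it.
- blank_a: Loose pale wood blank 140 x 34 x 26 mm lying beside the jig; leave it.
- blank_b: Loose brown wood blank 130 x 30 x 24 mm lying beside the jig; leave it.
- stone: Loose grey whetstone 200 x 70 x 30 mm; leave it.
- tin: Loose steel can, 66 mm wide, 100 mm high; leave it.
- mallet: Loose hammer with a wooden handle; leave it.
- driver: Loose screwdriver; leave it.
- carton: Loose cardboard box 110 x 70 x 45 mm; leave it.

How it is judged:
By the outcome, as a careful person would: the job done as asked, in the order asked, and still so for the second after the job is handed in, with the robot touching nothing.
It also fails if it takes over 50 s, if anything falls off the work surface, if the arm or the gripper's body presses on something with over 40 N, if the wrist force passes 120 N, or if a joint passes its speed limit or range.

## Robot

A 7-joint arm with a two-finger parallel gripper is mounted at the origin on the work surface. World frame = base frame: x ahead of the robot, y to its left, z up, the work surface at z = 0. Lengths are in m, angles in rad, forces in N, time in s.
With the tool pointing down it reaches from about 0.425 to 0.95 m from the base axis. Payload 4.7 kg.
Tool frame: the origin (TCP) lies on the centre line of the jaws, within the pads' length; the fingertips stand robot.nose_length ahead of it and the grasp point (between the pads) lies 8 mm behind it (robot.nose_length is the distance from the TCP to the fingertips, in m); z points along the fingers, x is the direction in which the jaws open and shut, and the axes are right-handed (so a half turn about z gives the same grasp; the last joint's range is limited). The gripper opens to 85 mm and grips with 20 to 120 N. Pads are 22 mm wide; open, the fingers measure 114 mm over their backs; the gripper's body (76 mm by 85 mm) begins 54 mm behind the grasp point. The pads swing forward as they close: fully open they stand 13 mm farther back than shut.
Start: joints at [1.155, 0.469, -0.049, 1.532, 0.024, 1.141, -0.082], TCP at [0.255, -0.625, 0.242] pointing down, gripper open.
Joint ranges: [-2.59, 2.59], [-0.33, 1.99], [-1.39, 1.29], [0.1, 2.45], [-1.04, 4.18], [0.21, 1.99], [-2.66, 2.66]. Speed limits (rad/s): [2.57, 2.57, 3.14, 3.14, 3.14, 3.14, 3.14].

## Interface

Orientations are given as [roll, pitch, yaw] about the fixed x, y, z axes, in that order (R = Rz(yaw) Ry(pitch) Rx(roll)).
In Python, from plant import robot gives the robot as it stands. Calls block until the motion is done:
- robot.goto(position, orientation): joint-space move of the TCP to a pose.
- robot.move_straight(position, vel=0.15, attitude=None, contact_N=None): straight line of the TCP; attitude=None keeps the orientation; vel is the mean speed in m/s. With contact_N (N) it stops when the force on the tool has changed by that much, and returns True; else False.
- robot.move_joints(angles): joint-space move.
- robot.grip(opening, strength=None): opening from 0.0 (shut) to 1.0 (fully open); strength is the grip in N (None keeps the last); returns when the fingers have stopped.
- robot.sleep(seconds).
- robot.inverse_kinematics(position, orientation): joint angles nearest the present ones, or None.
- robot.sense(): the state.
- robot.grab_frame(name): name is "scene" or "side" or "wrist"; returns a dict with "image" (480x640x3 uint8, red, green, blue), "range_z" (480x640 float32, m along the optical axis (not along the pixel's ray), 0 where there is no reading), "fx", "fy", "cx", "cy" (pixels), "R" (3x3) and "t" (3): a world point X has camera coordinates R X + t. Camera axes: x right, y down, z forward; pixel columns grow to the right and rows downward; lengths in m; the calibration is good to about 2 mm. A picture is of the moment at which its call begins.
A pose or a line that the arm cannot do raises robot.IKError and nothing moves.
- robot.close_job(): hands the job in, once; it reports no verdict.
The state is a dict: "t": time; "joint_pos": joint angles; "joint_velocities": joint speeds; "effort": joint torques, N m; "tcp_pos": TCP position; "tcp_rot": TCP orientation; "wrist_force": force on the tool from outside, world axes, zero at the start; "torque": the same for the moment, N m; "opening": opening from 0.0 (shut) to 1.0 (fully open).
Only numpy, scipy, OpenCV 4.12 (cv2) and the standard library are available. Lean on these libraries where they do the work, as an engineer would, in place of code of your own. Each camera call takes 0.05 s, during which the arm holds its last target.

## Working session

There is one attempt and no reset: what is moved stays moved. The work goes in short steps, each a Python script; the robot and the scene stay as the last script left them, time stands still between calls to the robot, and variables do not carry over. Pictures are saved under pics/ and viewed, and the job is handed in when it is done.

```bash
ls; mkdir -p pics; python3 - <<'E'
from plant import robot
import cv2,numpy as np
print(robot.nose_length)
s=robot.sense();print(s['t'],s['tcp_pos'],s['tcp_rot'],s['wrist_force'],s['opening'])
for n in ['scene','side','wrist']:
    f=robot.grab_frame(n)
    cv2.imwrite(f'pics/{n}0.png',f['image'][:,:,::-1])
    np.savez(f'{n}0.npz',**f)
    print(n,f['fx'],f['cx'],f['cy'],-np.array(f['R']).T@f['t'])
E
```

```text
pics
0.011
0.0 [ 0.25441696 -0.62463096  0.24127924] [ 3.14152814e+00  1.89387669e-03 -1.18399871e+00] [-0.00463714 -0.23263621  0.11950846] 1.0019652864094186
scene 486.72355705216455 318.7245018691354 238.15703920041048 [ 1.35383072 -0.10670832  1.06525521]
side 439.9095204975719 325.02067112419815 233.89656990290558 [ 0.21859203 -0.43879839  0.76365013]
wrist 363.7556376549113 321.34773108269013 237.43763575554033 [ 0.31686778 -0.59862569  0.37287796]
```

View pics/scene0.png

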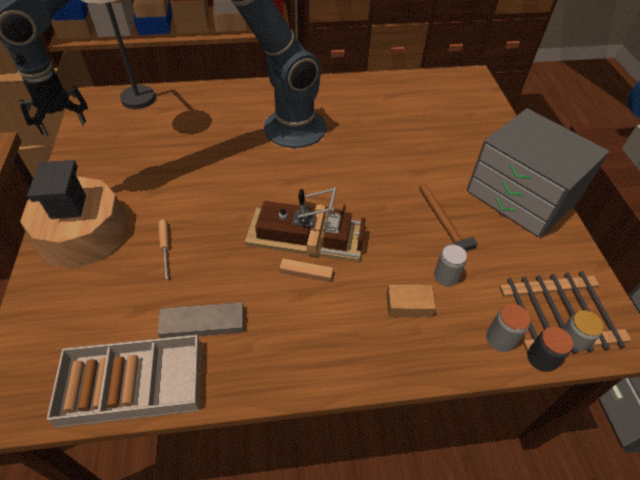

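View pics/side0.png

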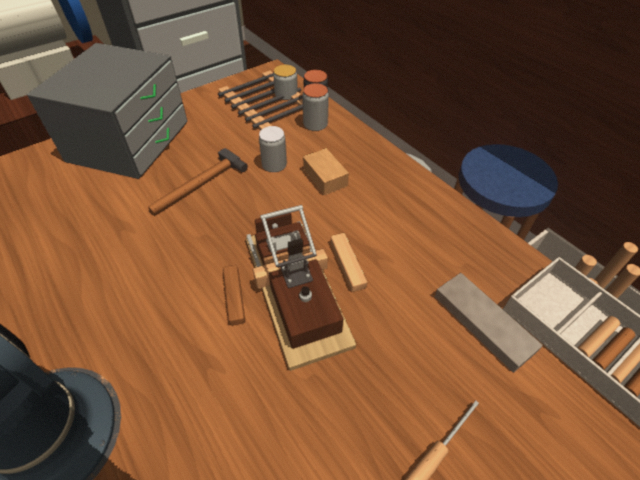

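View pics/wrist0.png

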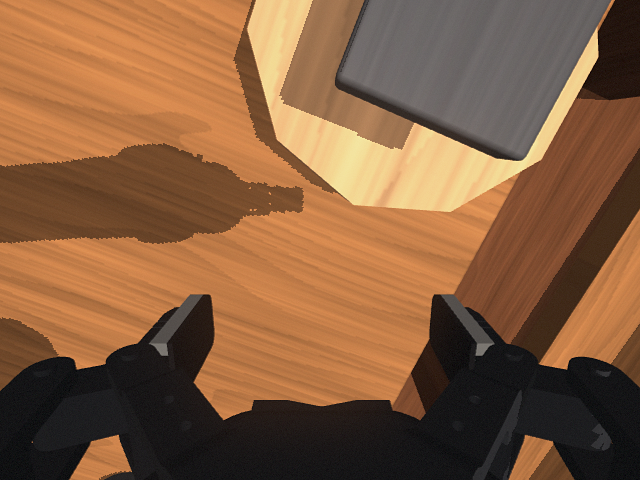

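The scene view shows the jig around pixel (305,230), and the side view around (300,290). In both, the bail is raised and the keeper is on the +y side. I'll enlarge both views.

```bash
python3 - <<'E'
import cv2
a=cv2.imread('pics/scene0.png')[175:275,230:380];cv2.imwrite('pics/sc_z.png',cv2.resize(a,None,fx=5.3,fy=5.3,interpolation=cv2.INTER_CUBIC))
a=cv2.imread('pics/side0.png')[195:370,210:390];cv2.imwrite('pics/sd_z.png',cv2.resize(a,None,fx=3.4,fy=3.4,interpolation=cv2.INTER_CUBIC))
E
```

```text
(no output)
```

View pics/sc_z.png

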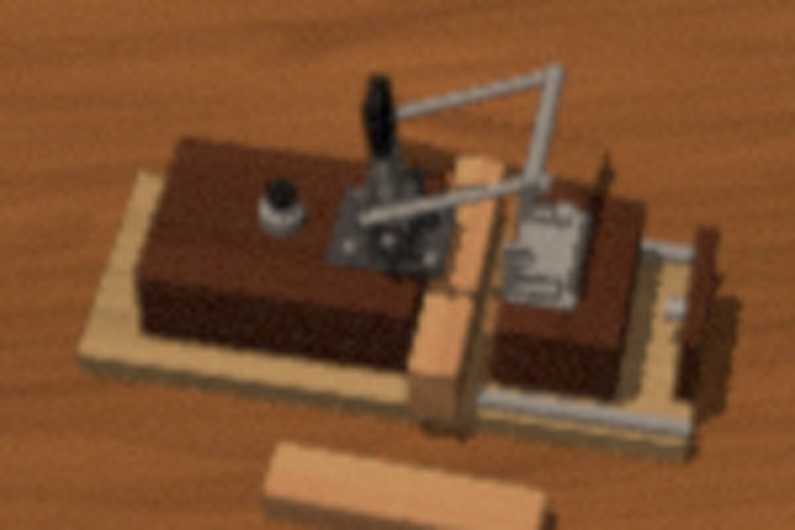

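View pics/sd_z.png

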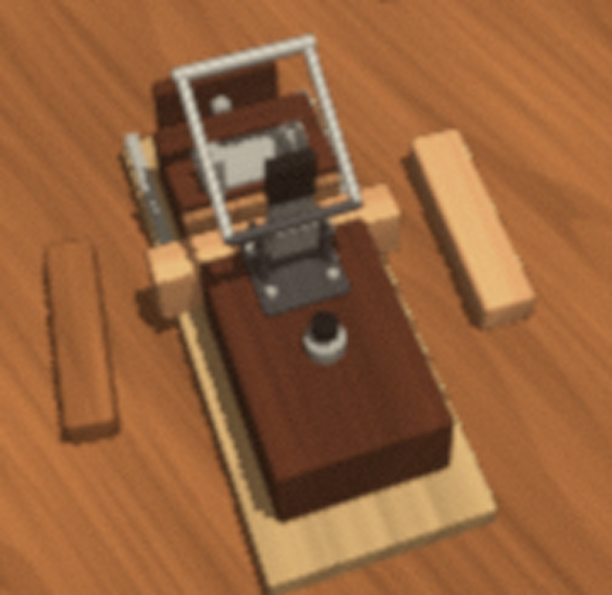

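The views agree: in the scene zoom the bar runs from (555,70) to (540,185), the stop is near (282,205) and the keeper near (548,250). The side zoom shows the bar from (180,72) to (313,42), and its right end matches the scene's lower end. Now I'll triangulate.

```bash
cat > H.py <<'E'
import numpy as np,cv2
def ray(f,u,v):
    R=np.array(f['R']);t=np.array(f['t']).ravel()
    d=R.T@np.array([(u-f['cx'])/f['fx'],(v-f['cy'])/f['fy'],1.]);return -R.T@t,d
def onz(f,u,v,z):
    c,d=ray(f,u,v);return c+d*(z-c[2])/d[2]
def dep(f,u,v):
    c,d=ray(f,u,v);return c+d*f['range_z'][int(round(v)),int(round(u))]
def tri(a,b):
    (c1,d1),(c2,d2)=a,b
    s=np.linalg.lstsq(np.c_[d1,-d2],c2-c1,rcond=None)[0]
    p,q=c1+s[0]*d1,c2+s[1]*d2;return (p+q)/2,np.linalg.norm(p-q)
def proj(f,X):
    p=np.array(f['R'])@X+np.array(f['t']).ravel();return f['fx']*p[0]/p[2]+f['cx'],f['fy']*p[1]/p[2]+f['cy']
E
python3 - <<'E'
from H import *
np.set_printoptions(precision=4,suppress=True)
S=np.load('scene0.npz');D=np.load('side0.npz')
sc=lambda u,v:(u/5.3+230-.4,v/5.3+175-.4)
sd=lambda u,v:(u/3.4+210-.35,v/3.4+195-.35)
for n,a,b in [('barR',(540,187),(313,42)),('barL',(555,70),(180,72)),('stop',(281,190),(325,322)),('handletop',(378,80),(290,155))]:
    print(n,tri(ray(S,*sc(*a)),ray(D,*sd(*b))))
print('scene block corners z70',[onz(S,*sc(*p),.07)[:2] for p in [(180,140),(140,272),(418,310)]])
print('side block corners z70',[onz(D,*sd(*p),.07)[:2] for p in [(279,488),(449,424),(375,225)]])
print('depth pts',[dep(S,*sc(*p)) for p in [(250,250),(240,170),(620,250),(210,340)]],[dep(D,*sd(*p)) for p in [(350,420),(240,290)]])
E
```

```text
barR (array([0.5448, 0.0428, 0.1638]), np.float64(0.002643561628141937))
barL (array([0.4717, 0.0619, 0.1682]), np.float64(0.0006693713130923848))
stop (array([ 0.4681, -0.075 ,  0.0937]), np.float64(0.0008074938040706602))
handletop (array([ 0.4809, -0.0272,  0.1789]), np.float64(0.0024810219754474215))
scene block corners z70 [array([ 0.4054, -0.1247]), array([ 0.4947, -0.1498]), array([ 0.5352, -0.0129])]
side block corners z70 [array([ 0.3996, -0.1287]), array([ 0.4915, -0.1521]), array([ 0.5391, -0.0249])]
depth pts [array([ 0.4855, -0.0935,  0.0692]), array([ 0.4306, -0.0947,  0.0703]), array([0.5041, 0.0949, 0.0664]), array([ 0.505 , -0.1179,  0.0235])] [array([ 0.4514, -0.1191,  0.0703]), array([ 0.4509, -0.0166,  0.071 ])]
```

```bash
python3 - <<'E'
from plant import robot
from H import *
np.set_printoptions(precision=3,suppress=True)
for yaw in (-1.84,1.30):
  for p in ([.46,.02,.30],[.5,.05,.17],[.53,.09,.1],[.49,-.1,.15]):
    q=robot.inverse_kinematics(p,[np.pi,0,yaw]);print(yaw,p,q)
robot.goto([.46,.02,.30],[np.pi,0,-1.84])
f=robot.grab_frame('wrist');np.savez('wrist1.npz',**f);cv2.imwrite('pics/wrist1.png',f['image'][:,:,::-1])
s=robot.sense();print(s['t'],s['tcp_pos'],s['tcp_rot'],s['wrist_force'],-np.array(f['R']).T@f['t'])
E
```

```text
-1.84 [0.46, 0.02, 0.3] [ 0.439  0.104 -0.613  1.913  0.065  1.145 -2.038]
-1.84 [0.5, 0.05, 0.17] [ 0.265  0.321 -0.54   1.991  0.212  0.884 -2.227]
-1.84 [0.53, 0.09, 0.1] [ 0.103  0.46  -0.445  1.975  0.279  0.766 -2.344]
-1.84 [0.49, -0.1, 0.15] [ 0.33   0.309 -0.255  2.027  0.105  0.817 -1.826]
1.3 [0.46, 0.02, 0.3] [ 0.731  0.151 -0.944  1.901  0.133  1.155  1.038]
1.3 [0.5, 0.05, 0.17] [ 0.547  0.415 -0.912  1.977  0.406  0.941  0.732]
1.3 [0.53, 0.09, 0.1] [ 0.373  0.558 -0.815  1.96   0.537  0.853  0.567]
1.3 [0.49, -0.1, 0.15] [ 0.711  0.388 -0.73   2.007  0.337  0.868  1.096]
2.6167 [0.46  0.019 0.3  ] [ 3.141 -0.    -1.841] [-0.042 -0.406  0.233] [0.525 0.002 0.431]
```

View pics/wrist1.png

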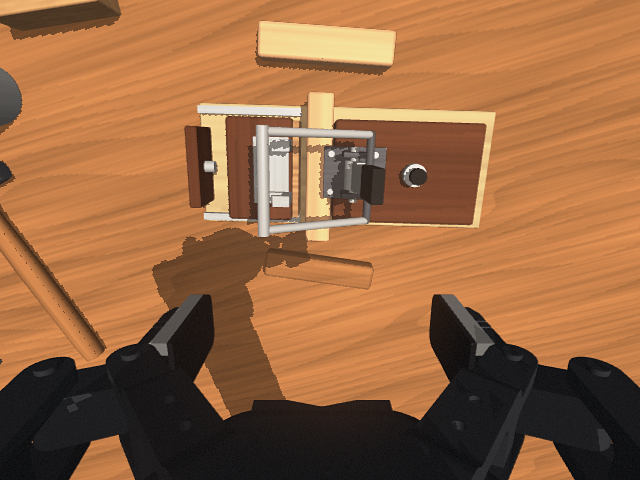

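The wrist view shows the jig well: the bar at column ~262 (rows 125–236), the keeper near (278,180), the lever plate near (355,172) and the stop at (415,176). I'll zoom in.

```bash
python3 - <<'E'
import cv2
a=cv2.imread('pics/wrist1.png')[95:245,180:400];cv2.imwrite('pics/w_z.png',cv2.resize(a,None,fx=3.6,fy=3.6,interpolation=cv2.INTER_CUBIC))
E
```

```text
(no output)
```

View pics/w_z.png

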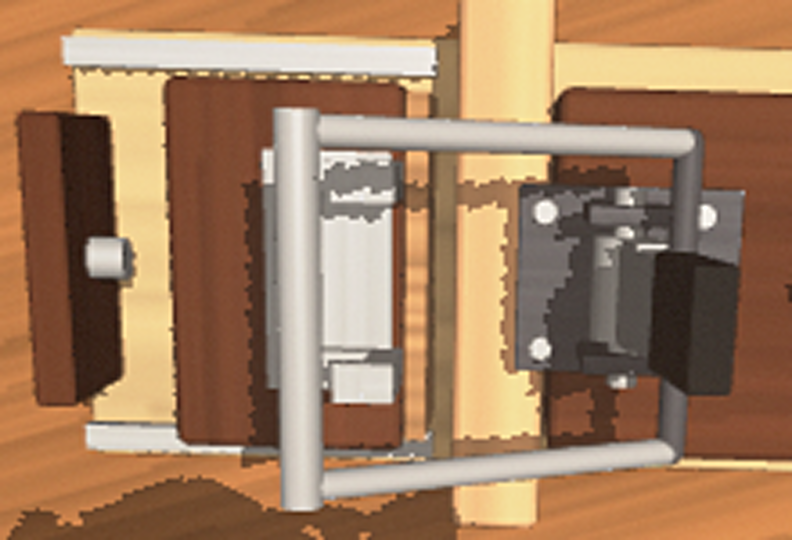

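```bash
python3 - <<'E'
from H import *
np.set_printoptions(precision=4,suppress=True)
f=dict(np.load('wrist1.npz'));S=np.load('scene0.npz');D=np.load('side0.npz')
R=f['R'];t=f['t'].ravel()
v,u=np.mgrid[0:480,0:640];Z=f['range_z']
P=np.stack([(u-f['cx'])/f['fx']*Z,(v-f['cy'])/f['fy']*Z,Z],-1)
W=(P-t)@R
roi=(u>180)&(u<500)&(v>85)&(v<250)&(Z>0)
h=cv2.cvtColor(f['image'],cv2.COLOR_RGB2HSV)
for lo,hi in [(.0,.006),(.012,.02),(.02,.03)]: print(lo,hi,(roi&(W[...,2]>lo)&(W[...,2]<hi)).sum())
brown=(f['image'].max(-1)<120)&(f['image'][...,0]>1.5*f['image'][...,2])
m=roi&(W[...,2]>.062)&(W[...,2]<.078)
n,lab,st,ce=cv2.connectedComponentsWithStats(m.astype(np.uint8))
for i in range(1,n):
    if st[i,4]>400:
        q=W[lab==i];r=cv2.minAreaRect((q[:,:2]*1000).astype(np.float32))
        print(st[i],q[:,2].mean(),r)
blk=m&(u>388)
q=W[blk&brown]
print('long block z',q[:,2].mean())
# edges: fit top and bottom rows of block along columns 395..470 
for nm,uu in (('blk',range(400,470)),):
    T=[];B=[]
    for c in uu:
        r=np.where(m[:,c]&(u[:,c]>0))[0]; r=r[(r>110)&(r<235)]
        T.append(onz(f,c,r.min()-.5,.07)[:2]);B.append(onz(f,c,r.max()+.5,.07)[:2])
    for E in (T,B):
        E=np.array(E);k=np.polyfit(E[:,1],E[:,0],1);print(nm,'yaw',np.pi/2-np.arctan(k[0]),'res',np.std(E[:,0]-np.polyval(k,E[:,1])),E.mean(0))
sc=lambda u,v:(u/5.3+230-.4,v/5.3+175-.4);sd=lambda u,v:(u/3.4+210-.35,v/3.4+195-.35)
wz=lambda u,v:(u/3.6+180-.36,v/3.6+95-.36)
wf=lambda u,v:(u,v)
for n,a,b,w in [('barR(outer)',(540,187),(313,42),wz(295,110)),('barL',(555,70),(180,72),wz(300,508)),('stop',(281,190),(325,322),(418,177))]:
    ra,rb,rw=ray(S,*sc(*a)),ray(D,*sd(*b)),ray(f,*w)
    print(n,tri(ra,rw),tri(rb,rw),dep(f,*w))
for n,w,z in [('bolt',(545,212),.074),('bolt',(707,215),.074),('bolt',(540,349),.074),('jawTL',(170,80),.07),('jawTR',(400,88),.07),('jawBL',(178,443),.07)]:
    print(n,onz(f,*wz(*w),z),dep(f,*wz(*w)))
for n,w in [('hookT nose',(365,185)),('hookB',(365,383)),('plate',(360,280)),('jaw top',(210,200)),('barmid',(298,300)),('armR',(500,137)),('hingeR',(690,150)),('handle end',(690,320)),('grip face',(725,320))]:
    print(n,dep(f,*wz(*w)))
E
```

```text
0.0 0.006 7393
0.012 0.02 5683
0.02 0.03 1423
[ 225  116   74  103 3340] 0.06983501047124742 ((510.6280822753906, 66.34333038330078), (69.43394470214844, 99.95071411132812), 72.70966339111328)
[  335   119   152   106 10356] 0.07001818710113283 ((468.5522766113281, -70.22738647460938), (144.9986114501953, 100.14353942871094), 72.93698120117188)
[ 185  126   18   82 1090] 0.06726566473343337 ((530.588623046875, 131.5361785888672), (12.558720588684082, 79.14749145507812), 72.57318115234375)
[ 269  136   30   84 1571] 0.07042200167428901 ((496.0364990234375, 48.26424789428711), (27.96548080444336, 81.99400329589844), 72.93004608154297)
[ 323  138   44   82 1889] 0.07210625448384798 ((479.593505859375, -8.70222282409668), (40.68553924560547, 80.16943359375), 73.13660430908203)
long block z 0.06978137745442853
blk yaw 1.2703025475590324 res 0.0002623621483356726 [ 0.5099 -0.1056]
blk yaw 1.2724977946847682 res 0.0003164558402263384 [ 0.4118 -0.0871]
barR(outer) (array([0.5439, 0.042 , 0.1637]), np.float64(0.0040333273864097225)) (array([0.5438, 0.0396, 0.1659]), np.float64(9.9959270199771
[... 279 characters left out ...]
y([ 0.4674, -0.0748,  0.0946]), np.float64(0.0006447065484090348)) [ 0.467  -0.0748  0.094 ]
bolt [ 0.5077 -0.0034  0.074 ] [ 0.508  -0.0033  0.0792]
bolt [ 0.4955 -0.0448  0.074 ] [ 0.4958 -0.0442  0.0783]
bolt [0.4728 0.0074 0.074 ] [0.4733 0.0074 0.0778]
jawTL [0.5663 0.0826 0.07  ] [0.5665 0.083  0.0682]
jawTR [0.5484 0.025  0.07  ] [0.5485 0.0251 0.0684]
jawBL [0.4737 0.1128 0.07  ] [0.4671 0.1273 0.023 ]
hookT nose [0.527  0.0378 0.1005]
hookB [0.4803 0.0521 0.1018]
plate [0.5037 0.0495 0.0732]
jaw top [0.5345 0.0826 0.0692]
barmid [0.509  0.0497 0.1694]
armR [0.5285 0.0028 0.1471]
hingeR [ 0.5146 -0.0377  0.1247]
handle end [ 0.4847 -0.0242  0.1719]
grip face [ 0.4829 -0.0308  0.1721]
```

```bash
python3 - <<'E'
from H import *
np.set_printoptions(precision=4,suppress=True)
f=dict(np.load('wrist1.npz'))
R=f['R'];t=f['t'].ravel()
v,u=np.mgrid[0:480,0:640];Z=f['range_z']
P=np.stack([(u-f['cx'])/f['fx']*Z,(v-f['cy'])/f['fy']*Z,Z],-1);W=(P-t)@R
yaw=1.2715;ux=np.array([np.cos(yaw),np.sin(yaw)]);uy=np.array([-ux[1],ux[0]])
O=ux*.1489+uy*-.4685
print('origin',O)
J=np.stack([(W[...,:2]-O)@ux,(W[...,:2]-O)@uy,W[...,2]],-1)*1000
roi=(u>180)&(u<500)&(v>85)&(v<250)&(Z>0)
for nm,z0,z1 in [('nose',97,105)]:
  m=roi&(J[...,2]>z0)&(J[...,2]<z1)&(J[...,0]>20)&(J[...,0]<75)
  n,lab,st,ce=cv2.connectedComponentsWithStats(m.astype(np.uint8))
  for i in range(1,n):
    if st[i,4]>15:
      q=J[lab==i];print(st[i],'x',np.percentile(q[:,0],[0,5,50,95,100]),'y',np.percentile(q[:,1],[0,50,100]),'z',q[:,2].mean())
# bar
m=roi&(J[...,2]>155)&(J[...,0]>35);q=J[m];print('bar',np.percentile(q[:,0],[2,50,98]),q[:,1].min(),q[:,1].max(),np.percentile(q[:,2],[50,98]))
m=roi&(J[...,2]>155)&(J[...,0]<10);q=J[m];print('handle',q.min(0),q.max(0))
# keeper plate rows: profile along jig y=0 
for r in range(140,215,6): print(r,[(c,int(J[r,c,0]),int(J[r,c,1]),int(J[r,c,2])) for c in range(248,300,4)])
E
```

```text
origin [0.4916 0.0041]
[272 139  18  13 207] x [35.5508 35.7684 42.7281 50.3948 50.6516] y [-29.7311 -24.7492 -19.7388] z 100.76046436263213
[272 196  18  11 186] x [35.5056 36.1733 42.6966 49.9296 50.901 ] y [20.1409 24.8637 30.1242] z 100.68078514945736
bar [36.2847 47.7821 53.1419] -39.64389408136832 40.41177850937435 [168.0889 170.1214]
handle [-38.5398 -12.8552 155.0279] [-26.4907  12.8145 175.4477]
140 [(248, 77, -27, 69), (252, 73, -27, 70), (256, 53, -29, 167), (260, 49, -29, 169), (264, 47, -29, 168), (268, 45, -29, 164), (272, 50, -28, 102), (276, 46, -28, 101), (280, 43, -29, 100), (284, 40, -29, 100), (288, 36, -29, 99), (292, 35, -28, 65), (296, 32, -29, 61)]
146 [(248, 77, -22, 70), (252, 73, -22, 70), (256, 53, -25, 165), (260, 50, -25, 168), (264, 47, -25, 168), (268, 44, -25, 166), (272, 50, -23, 100), (276, 47, -23, 100), (280, 43, -23, 101), (284, 39, -24, 101), (288, 36, -24, 101), (292, 35, -23, 65), (296, 31, -23, 62)]
152 [(248, 78, -16, 68), (252, 73, -16, 70), (256, 53, -21, 166), (260, 50, -21, 168), (264, 47, -21, 168), (268, 44, -21, 166), (272, 54, -17, 7
[... 1967 characters left out ...]
 12, 169), (264, 48, 13, 167), (268, 45, 12, 167), (272, 53, 28, 78), (276, 47, 24, 100), (280, 43, 24, 101), (284, 39, 24, 100), (288, 36, 23, 101), (292, 35, 30, 61), (296, 31, 30, 61)]
206 [(248, 78, 36, 70), (252, 75, 36, 70), (256, 70, 36, 70), (260, 50, 17, 169), (264, 47, 17, 169), (268, 45, 17, 167), (272, 54, 35, 70), (276, 47, 30, 99), (280, 43, 29, 101), (284, 39, 29, 100), (288, 36, 29, 100), (292, 35, 36, 62), (296, 31, 36, 62)]
212 [(248, 79, 42, 68), (252, 75, 42, 69), (256, 71, 42, 69), (260, 50, 21, 169), (264, 48, 21, 168), (268, 45, 22, 166), (272, 55, 41, 69), (276, 50, 41, 70), (280, 46, 41, 69), (284, 42, 41, 69), (288, 38, 41, 70), (292, 35, 42, 61), (296, 31, 42, 61)]
```

Everything checks out so far. The yaw is 1.2715, the bar is 80 mm long and 94 mm from its hinge, and the stop is at jig x = −83. The noses are at y ±25 and z 101, with their tips near x = 50, so the seat is at about (47.5, 0, 86). Next I'll grasp the bar.

```bash
cat >> H.py <<'E'
YAW=1.2715;UX=np.array([np.cos(YAW),np.sin(YAW)]);UY=np.array([-UX[1],UX[0]]);O=UX*.1489+UY*-.4685
def jw(x,y,z):
    p=O+UX*x/1000+UY*y/1000;return [p[0],p[1],z/1000]
def wj(p): d=np.array(p[:2])-O;return np.array([d@UX,d@UY,p[2]])*1000
DOWN=[np.pi,0,YAW-np.pi]
def jf(s): w=np.array(s['wrist_force']);return np.array([w[:2]@UX,w[:2]@UY,w[2]])
def rep(robot,n=''):
    s=robot.sense();print(n,'t%.2f'%s['t'],'jig',wj(s['tcp_pos']).round(1),'F',jf(s).round(1),'op %.3f'%s['opening'],flush=True);return s
def snap(robot,name,tag):
    f=robot.grab_frame(name);np.savez(f'{name}{tag}.npz',**f);cv2.imwrite(f'pics/{name}{tag}.png',f['image'][:,:,::-1]);return f
E
python3 - <<'E'
from plant import robot
from H import *
robot.grip(.37,60)
robot.goto(jw(48.5,0,230),DOWN);rep(robot,'above')
print(robot.move_straight(jw(48.5,0,166),vel=.08,contact_N=8));rep(robot,'down')
robot.grip(0.0,60);rep(robot,'grip')
snap(robot,'wrist',2);snap(robot,'scene',2)
E
python3 -c "
import cv2
a=cv2.imread('pics/scene2.png')[150:275,230:380];cv2.imwrite('pics/sc2z.png',cv2.resize(a,None,fx=4.5,fy=4.5,interpolation=2))"
```

```text
above t3.63 jig [ 48.6   0.3 229.5] F [0.  0.4 0.6] op 0.371
False
down t4.58 jig [ 48.8  -0.3 166.4] F [0.2 0.5 0.6] op 0.364
grip t4.93 jig [ 49.   -0.3 166.5] F [2.2 0.9 1.4] op 0.073
```

View pics/wrist2.png

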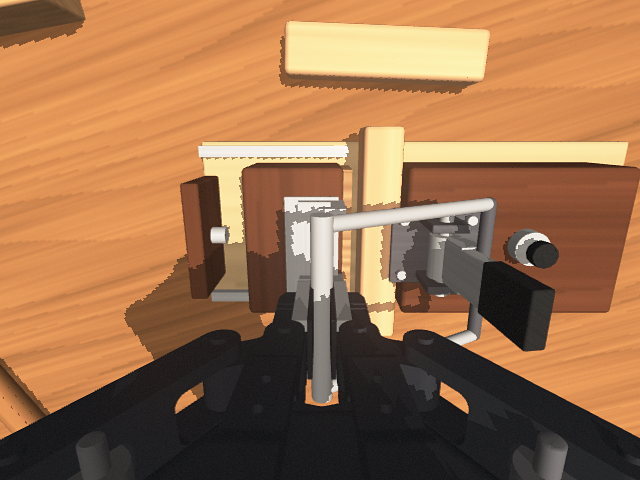

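View pics/sc2z.png

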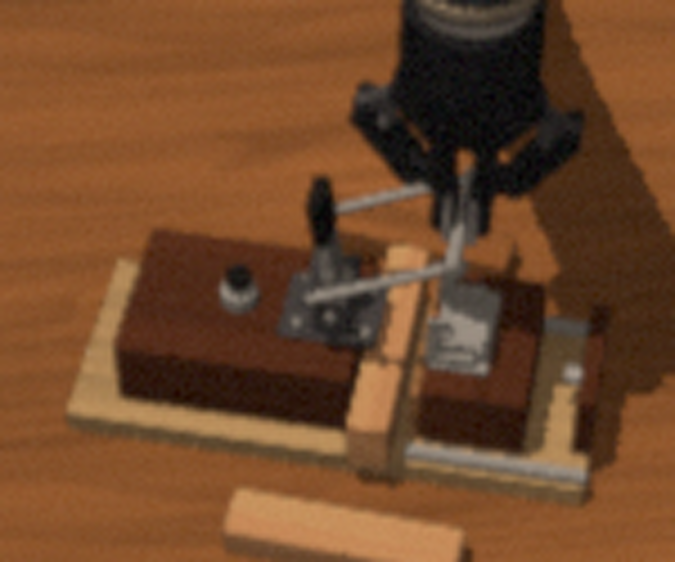

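The bar is in the pads: its visible outer end is at (322,218) in the wrist view, with the pads around (322,310). I'll carry it to the hook entry and check there.

```bash
python3 - <<'E'
from plant import robot
from H import *
print(robot.move_straight(jw(59,0,114),vel=.06,contact_N=25));rep(robot,'entry')
f=snap(robot,'wrist',3);snap(robot,'scene',3);snap(robot,'side',3)
def J(f,u,v): return wj(dep(f,u,v)).round(1)
E
python3 -c "
import cv2
a=cv2.imread('pics/scene3.png')[150:275,230:380];cv2.imwrite('pics/sc3z.png',cv2.resize(a,None,fx=4.5,fy=4.5,interpolation=2))
a=cv2.imread('pics/wrist3.png')[130:400,190:430];cv2.imwrite('pics/w3z.png',cv2.resize(a,None,fx=2.2,fy=2.2,interpolation=2))"
```

```text
False
entry t6.07 jig [ 58.1  -0.2 113.9] F [-0.2 -1.8  0.1] op 0.076
```

View pics/w3z.png

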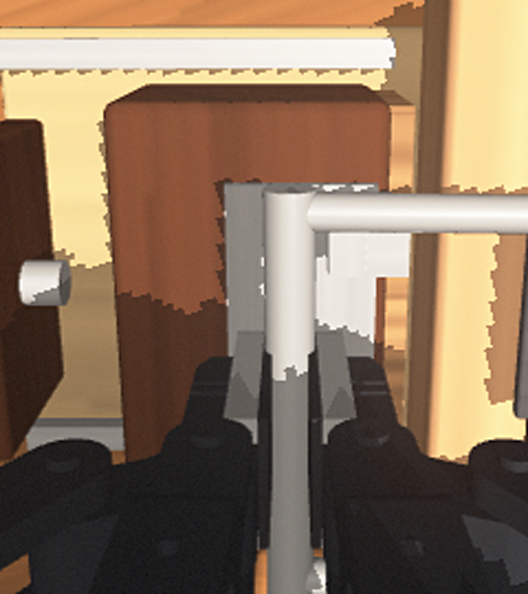

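View pics/sc3z.png

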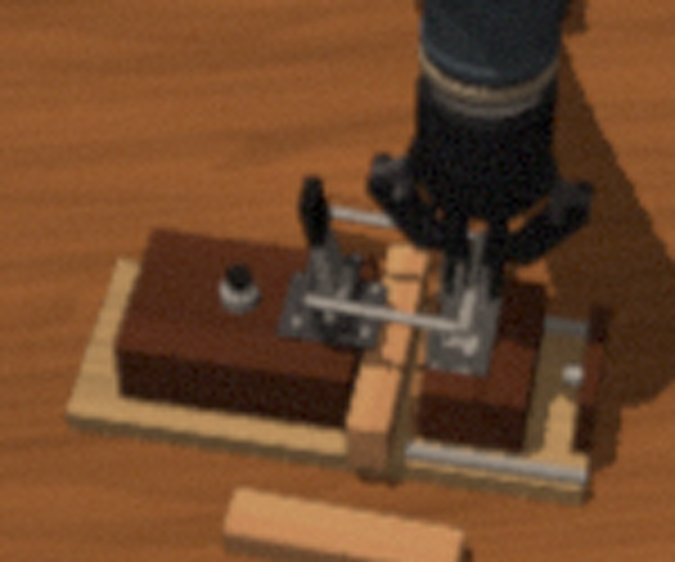

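The wrist zoom shows the bar at u≈288 and the outer nose starting at u≈330, so the bar is on the +x side. I'll put numbers on that.

```bash
python3 - <<'E'
from H import *
f=dict(np.load('wrist3.npz'));z=lambda u,v:(u/2.2+190-.27,v/2.2+130-.27)
b=[wj(dep(f,*z(u,240))).round(1) for u in (272,280,288,296,306)];print(b)
print('bar edges on z109.5',[wj(onz(f,*z(u,250),.1095)).round(1) for u in (265,315)])
print('nose',[ (u,wj(dep(f,*z(u,257))).round(1)) for u in (322,328,332,340,370,400,408,414)])
print('nose edges',[wj(onz(f,*z(u,257),.101)).round(1) for u in (330,410)])
E
```

```text
[array([ 61.4, -31.4, 117.3]), array([ 60.1, -31.7, 118.3]), array([ 58.8, -31.7, 118.2]), array([ 57.4, -31.5, 117.7]), array([ 55.8, -31.3, 116.9])]
bar edges on z109.5 [array([ 62.8, -27.4, 109.5]), array([ 54. , -27.4, 109.5])]
nose [(322, array([ 51.1, -15. ,  72.9])), (328, array([ 51.2, -23.2, 100.1])), (332, array([ 50.5, -23.4, 100.8])), (340, array([ 48.9, -23.3, 100.5])), (370, array([ 43.4, -23.7, 101.8])), (400, array([ 37.6, -23.4, 100.7])), (408, array([ 36.1, -23.5, 100.9])), (414, array([22.4, -0.2, 24.2]))]
nose edges [array([ 50.8, -23.5, 101. ]), array([ 35.7, -23.5, 101. ])]
```

The bar centre is at (58.6, 113.7) and the nose tip at x = 50.7, leaving a 3.4 mm gap. That puts the seat at about x = 48.1. Now down, then draw back.

```bash
python3 - <<'E'
from plant import robot
from H import *
print(robot.move_straight(jw(59,0,87.3),vel=.03,contact_N=20));s=rep(robot,'down')
x,y,z=wj(s['tcp_pos'])
print(robot.move_straight(jw(43.5,0,87.3),vel=.015,contact_N=10));rep(robot,'back')
snap(robot,'wrist',4);snap(robot,'scene',4)
E
python3 -c "
import cv2
a=cv2.imread('pics/scene4.png')[150:275,230:380];cv2.imwrite('pics/sc4z.png',cv2.resize(a,None,fx=4.5,fy=4.5,interpolation=2))
a=cv2.imread('pics/wrist4.png')[130:400,190:430];cv2.imwrite('pics/w4z.png',cv2.resize(a,None,fx=2.2,fy=2.2,interpolation=2))"
```

```text
False
down t7.26 jig [56.3 -0.2 86.6] F [-5.9 -2.3  3.2] op 0.075
True
back t7.74 jig [56.4 -0.3 87.2] F [ 2.2 -0.1  1.3] op 0.074
```

View pics/w4z.png

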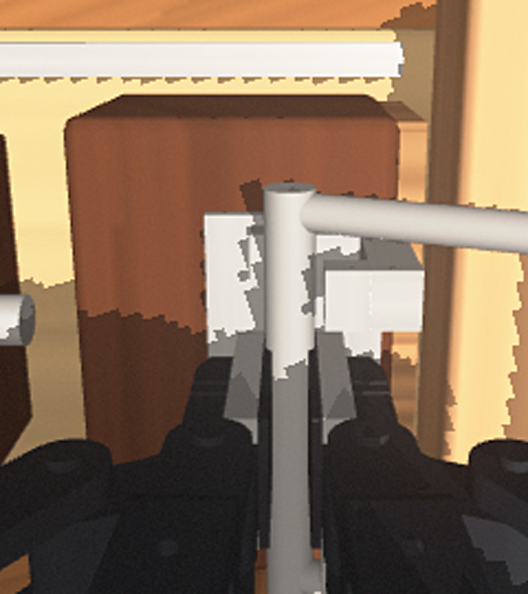

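View pics/sc4z.png

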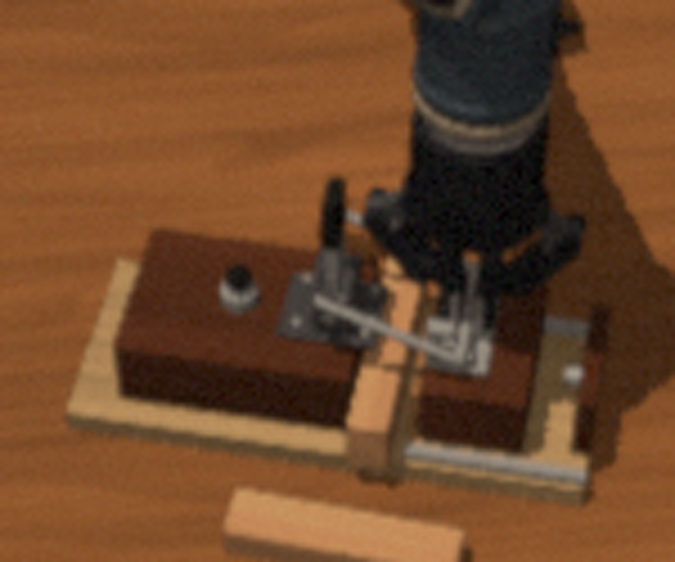

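The bar went down beside the noses, at u≈290 against the nose edge at u≈327. The early stop came from the lever friction reversing, so I'll keep drawing back.

```bash
python3 - <<'E'
from plant import robot
from H import *
print(robot.move_straight(jw(42.5,0,87.5),vel=.015,contact_N=14));rep(robot,'back')
f=snap(robot,'wrist',5);snap(robot,'scene',5)
E
python3 -c "
import cv2
a=cv2.imread('pics/scene5.png')[150:275,230:380];cv2.imwrite('pics/sc5z.png',cv2.resize(a,None,fx=4.5,fy=4.5,interpolation=2))
a=cv2.imread('pics/wrist5.png')[130:400,190:430];cv2.imwrite('pics/w5z.png',cv2.resize(a,None,fx=2.2,fy=2.2,interpolation=2))"
```

```text
False
back t8.83 jig [48.  -0.3 87.8] F [13.  -0.9 -4.6] op 0.073
```

View pics/w5z.png

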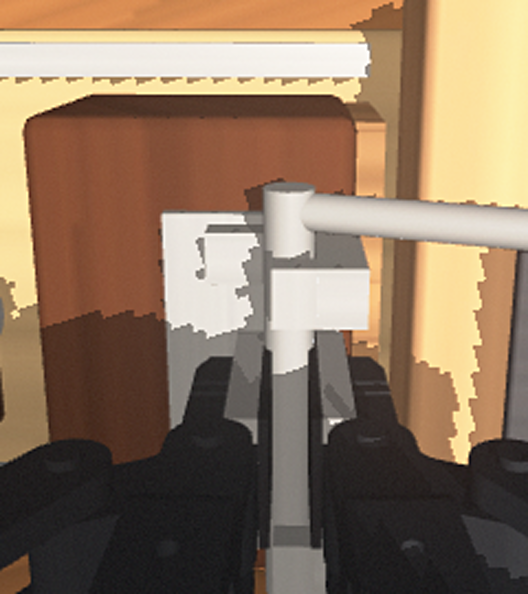

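View pics/sc5z.png

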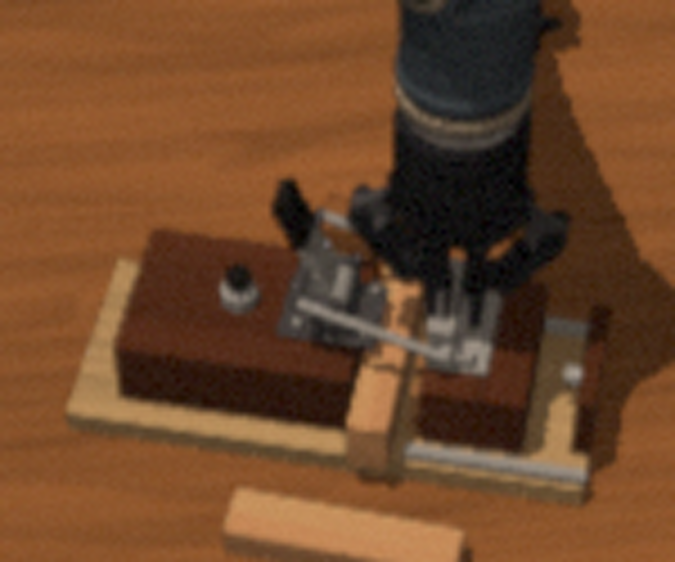

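The noses now cover the bar in the wrist view: the outer nose at (320,298) overlaps it. The pull is 13 N and the bar stopped at x≈48, so it is seated against the posts. I'll release, lift and check.

```bash
python3 - <<'E'
from plant import robot
from H import *
robot.move_straight(jw(46,0,87.5),vel=.05);rep(robot,'relax')
robot.grip(.30,60);rep(robot,'open')
print(robot.move_straight(jw(47.5,0,130),vel=.06,contact_N=10));rep(robot,'lift')
robot.move_straight(jw(30,0,215),vel=.15);rep(robot,'up')
robot.grip(0,60)
f=snap(robot,'wrist',6);snap(robot,'scene',6);rep(robot)
E
python3 -c "
import cv2
a=cv2.imread('pics/scene6.png')[150:275,230:380];cv2.imwrite('pics/sc6z.png',cv2.resize(a,None,fx=4.5,fy=4.5,interpolation=2))"
```

```text
relax t9.18 jig [48.1 -0.3 87.6] F [ 7.8 -1.3 -0.5] op 0.078
open t9.51 jig [44.7  0.2 87.2] F [-0.9  0.2 -0.6] op 0.298
False
lift t10.37 jig [ 47.3   0.2 129.8] F [-0.3  0.5  0.4] op 0.298
up t11.09 jig [ 29.7   0.6 214.2] F [ 0.   0.5 -0.7] op 0.297
 t11.56 jig [3.010e+01 1.000e-01 2.148e+02] F [ 0.4 -0.2  0.2] op 0.001
```

View pics/wrist6.png

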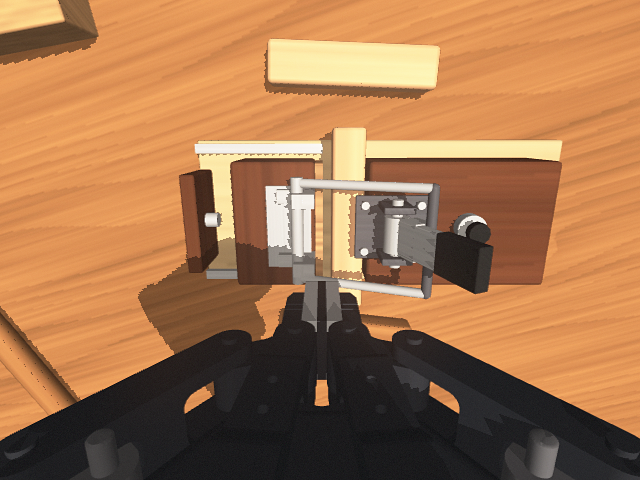

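View pics/sc6z.png

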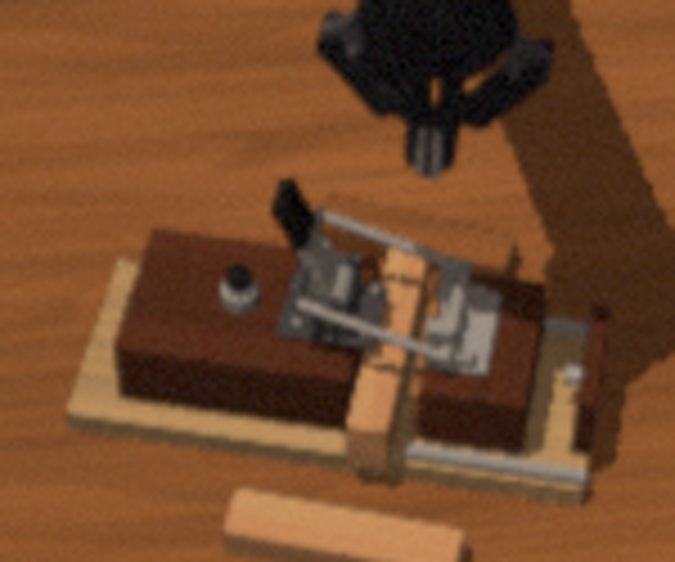

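The bail is hooked under both noses: the bar runs from (297,185) to (303,275) in the wrist view, with the noses covering it. Next I'll measure the lever angle, then approach the handle face with shut fingers.

```bash
python3 - <<'E'
from H import *
f=dict(np.load('wrist6.npz'))
R=f['R'];t=f['t'].ravel();v,u=np.mgrid[0:480,0:640];Z=f['range_z']
P=np.stack([(u-f['cx'])/f['fx']*Z,(v-f['cy'])/f['fy']*Z,Z],-1);W=(P-t)@R
J=np.stack([(W[...,:2]-O)@UX*1000,(W[...,:2]-O)@UY*1000,W[...,2]*1000],-1)
m=(Z>0)&(u>380)&(u<500)&(v>180)&(J[...,2]>118)&(abs(J[...,1])<10)&(J[...,0]<-20)
q=J[m];k=np.polyfit(q[:,2],q[:,0],1);print('slope',k,'theta~',np.arctan(-k[0]),q.max(0),q.min(0))
for z in (125,135,145,155,162):
    s=q[abs(q[:,2]-z)<2];print(z,np.median(s[:,0]).round(1),s[:,0].max().round(1),s[:,1].mean().round(1))
# finger tips
m=(Z<.2)&(Z>.05)&(abs(u-322)<60)&(v>270)&(v<330);q=J[m]
for z in range(200,232,4):
    s=q[abs(q[:,2]-z)<2]
    if len(s): print('finger',z,s.min(0).round(1),s.max(0).round(1))
E
```

```text
slope [-0.45578613 24.79178731] theta~ 0.42765524245048653 [-29.36922607   9.99714388 169.66889047] [-59.14683283  -9.98754091 118.04232144]
125 -32.9 -31.0 0.3
135 -37.1 -35.4 0.0
145 -40.5 -38.7 -0.1
155 -44.6 -42.9 0.1
162 -47.5 -45.6 -0.1
finger 208 [ 22.4 -10.8 206.7] [ 36.7  -5.9 210. ]
finger 212 [ 17.5 -11.  210. ] [ 43.3  -5.5 214. ]
finger 216 [ 16.9 -11.2 214. ] [ 43.8  -5.7 218. ]
finger 220 [ 16.9 -10.9 218. ] [ 43.9  -5.5 222. ]
finger 224 [ 16.8 -11.  222. ] [ 44.   -5.4 226. ]
finger 228 [ 16.7 -11.1 226. ] [ 44.   -5.4 230. ]
```

```bash
cat >> H.py <<'E'
def tcp_for(th,r=71,a=8):
    x=-23-r*np.sin(th)+4*np.cos(th);z=92+r*np.cos(th)+4*np.sin(th)
    return jw(x+a,0,z+11)
E
python3 - <<'E'
from plant import robot
from H import *
robot.move_straight(tcp_for(.33),vel=.12);rep(robot,'pre')
for th in np.arange(.42,1.03,.1):
    c=robot.move_straight(tcp_for(th),vel=.05,contact_N=18);s=rep(robot,'th%.2f %s'%(th,c))
    if c or np.linalg.norm(s['wrist_force'])>20: break
snap(robot,'scene',7);snap(robot,'side',7)
E
python3 -c "
import cv2
a=cv2.imread('pics/scene7.png')[150:275,230:380];cv2.imwrite('pics/sc7z.png',cv2.resize(a,None,fx=4.5,fy=4.5,interpolation=2))"
```

```text
pre t12.36 jig [-33.6  -0.3 171.8] F [0.9 0.2 0.7] op -0.002
th0.42 False t12.63 jig [-39.9  -0.3 169.8] F [-0.1 -1.1 -0.9] op 0.004
th0.52 False t12.93 jig [-46.7  -0.4 166.7] F [ 1.8 -1.1  1.9] op -0.001
th0.62 False t13.22 jig [-53.3  -0.2 163. ] F [ 3.  -1.2  1. ] op 0.004
th0.72 False t13.51 jig [-5.90e+01 -1.00e-01  1.59e+02] F [ 2.5 -1.5  1.2] op 0.000
th0.82 False t13.80 jig [-64.4  -0.  154.3] F [ 1.4 -1.   2.2] op 0.001
th0.92 False t14.09 jig [-69.4   0.2 149. ] F [ 1.4 -1.9  1.9] op -0.001
th1.02 False t14.38 jig [-73.8   0.5 143.3] F [ 1.4 -0.1  0.7] op 0.001
```

View pics/sc7z.png

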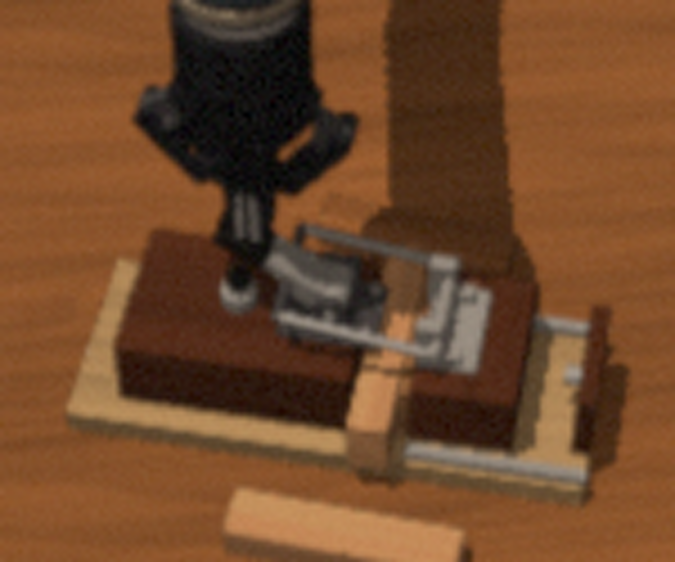

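The handle is down to about 1 rad with the fingers at (245,225), and the bail is still on the hooks. I'll carry on through dead centre, then press slowly and feel for the stop.

```bash
python3 - <<'E'
from plant import robot
from H import *
for th in list(np.arange(1.10,1.29,.08))+[1.32,1.36]:
    c=robot.move_straight(tcp_for(th),vel=.03,contact_N=12);s=rep(robot,'th%.2f %s'%(th,c))
    if c or np.linalg.norm(s['wrist_force'])>16: break
E
```

```text
th1.10 False t14.82 jig [-76.7   0.4 138.5] F [0.5 0.1 0.6] op -0.001
th1.18 False t15.17 jig [-79.4   0.3 133.4] F [-0.2 -0.1 -0.1] op 0.001
th1.26 False t15.51 jig [-81.6   0.2 128.2] F [-0.4  0.5 -0.4] op -0.002
th1.32 False t15.80 jig [-82.9   0.2 124.2] F [ 0.1 -0.  -0.4] op 0.003
th1.36 False t16.05 jig [-8.370e+01  1.000e-01  1.216e+02] F [0.4 0.1 0.4] op -0.001
```

Force fell to zero where resistance should be growing, so I'll look before pressing.

```bash
python3 - <<'E'
from plant import robot
from H import *
snap(robot,'scene',8);snap(robot,'side',8);snap(robot,'wrist',8)
a=cv2.imread('pics/scene8.png')[150:275,230:380];b=cv2.imread('pics/side8.png')[195:370,210:390]
cv2.imwrite('pics/c8.png',np.hstack([cv2.resize(a,(480,400),interpolation=2),cv2.resize(b,(320,400),interpolation=2)]))
E
```

```text
(no output)
```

View pics/c8.png

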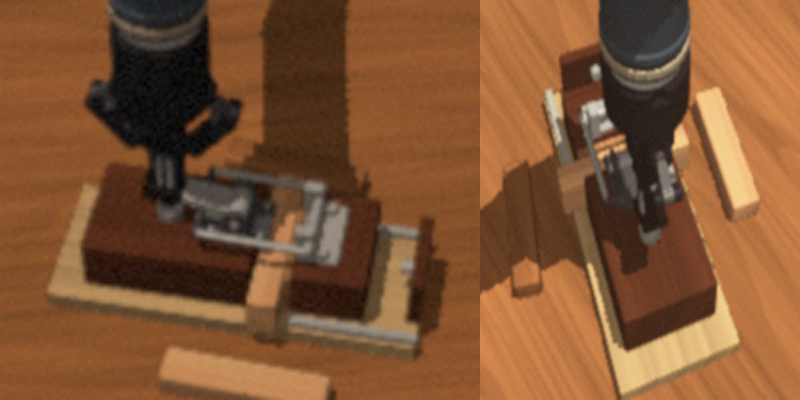

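View pics/wrist8.png

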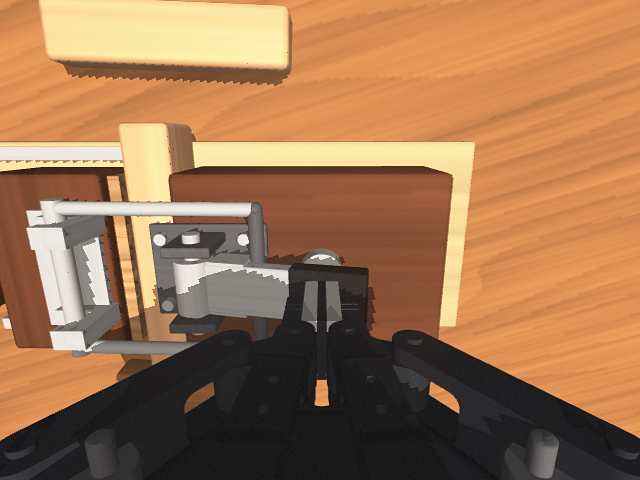

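```bash
cat >> H.py <<'E'
def jmap(f):
    R=f['R'];t=np.array(f['t']).ravel();v,u=np.mgrid[0:480,0:640];Z=f['range_z']
    P=np.stack([(u-f['cx'])/f['fx']*Z,(v-f['cy'])/f['fy']*Z,Z],-1);W=(P-t)@R
    J=np.stack([(W[...,:2]-O)@UX*1000,(W[...,:2]-O)@UY*1000,W[...,2]*1000],-1);J[Z<=0]=np.nan;return J
E
python3 - <<'E'
from H import *
f=dict(np.load('wrist8.npz'));J=jmap(f)
for c in range(200,300,8): print(c,J[275,c].round(1),J[290,c].round(1))
for r in (225,240,260,280,300,320,338): print(r,[tuple(J[r,c].round(0)) for c in range(30,110,8)])
a=f['image'][180:360,0:400,::-1];cv2.imwrite('pics/w8z.png',cv2.resize(a,None,fx=2,fy=2,interpolation=2))
E
```

```text
200 [-28.9  -7.3 100.4] [-27.9   0.4  99.4]
208 [-31.6  -6.3  97.9] [-30.8   1.3  97.2]
216 [-35.6  -6.8  98.9] [-34.7   1.1  97.8]
224 [-39.3  -6.8  99.1] [-38.5   1.   98. ]
232 [-43.3  -7.4 100.5] [-43.   -0.4 101.3]
240 [-46.7  -7.2  99.9] [-46.6  -0.3 101. ]
248 [-50.6  -7.6 101.1] [-50.4  -0.8 102. ]
256 [-54.6  -8.4 103.2] [-54.1  -1.  102.6]
264 [-58.2  -8.7 104. ] [-57.7  -1.2 103. ]
272 [-61.7  -8.7 103.9] [-61.6  -2.  104.9]
280 [-65.3  -9.2 105.1] [-65.   -1.7 104.2]
288 [-68.9  -9.6 106.2] [-68.8  -2.6 106.2]
296 [-72.5 -10.1 107.5] [-72.4  -3.2 107.7]
225 [(np.float64(65.0), np.float64(-24.0), np.float64(73.0)), (np.float64(42.0), np.float64(-29.0), np.float64(96.0)), (np.float64(39.0), np.float64(-29.0), np.float64(96.0)), (np.float64(35.0), np.float64(-30.0), np.float64(97.0)), (np.float64(31.0), np.float64(-29.0), np.float64(97.0)), (np.float64(29.0), np.float64(-29.0), np.float64(95.0)), (np.float64(29.0), np.float64(-28.0), np.float64(91.0)), (np.float64(29.0), np.float64(-27.0), np.float64(84.0)), (np.float64(29.0), np.float64(-25.0), np.float64(79.0)), (np.float6
[... 2748 characters left out ...]
 np.float64(90.0)), (np.float64(29.0), np.float64(21.0), np.float64(90.0)), (np.float64(29.0), np.float64(23.0), np.float64(85.0))]
338 [(np.float64(82.0), np.float64(43.0), np.float64(69.0)), (np.float64(77.0), np.float64(43.0), np.float64(70.0)), (np.float64(72.0), np.float64(43.0), np.float64(70.0)), (np.float64(43.0), np.float64(25.0), np.float64(100.0)), (np.float64(39.0), np.float64(24.0), np.float64(101.0)), (np.float64(35.0), np.float64(24.0), np.float64(101.0)), (np.float64(31.0), np.float64(24.0), np.float64(101.0)), (np.float64(28.0), np.float64(25.0), np.float64(99.0)), (np.float64(29.0), np.float64(28.0), np.float64(94.0)), (np.float64(41.0), np.float64(43.0), np.float64(69.0))]
```

View pics/w8z.png

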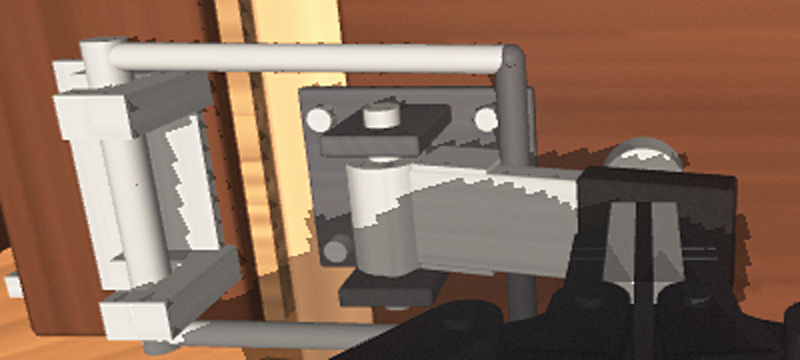

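All consistent: the jaw has shifted about 6.5 mm towards the blank (post backs from x = 35.6 to 29). The bar top sits at z≈91 under the noses, and the handle slope gives θ≈1.33, just past centre. Now a slow press down, feeling for the stop.

```bash
python3 - <<'E'
from plant import robot
from H import *
x=wj(robot.sense()['tcp_pos'])[0]
c=robot.move_straight(jw(-84,0,103),vel=.008,contact_N=9);s=rep(robot,c)
robot.sleep(.15);rep(robot,'held')
E
```

```text
True t17.41 jig [-8.390e+01 -1.000e-01  1.138e+02] F [-0.9  1.6  5.5] op 0.001
held t17.56 jig [-8.390e+01 -1.000e-01  1.138e+02] F [0.9 0.2 5.1] op -0.000
```

The stop was felt at TCP z 113.8, about 1.47 rad and within the expected range. I'll add press in small steps to about 12–13 N.

```bash
python3 - <<'E'
from plant import robot
from H import *
z=113.6
fz=lambda: np.mean([robot.sense()['wrist_force'][2] for _ in range(1)])
for i in range(25):
    z-=.4
    robot.move_straight(jw(-84,0,z),vel=.01);robot.sleep(.06)
    w=robot.sense();F=w['wrist_force'][2];print(round(z,1),round(wj(w['tcp_pos'])[2],2),round(F,1))
    if F>12: break
robot.sleep(.3);rep(robot,'pressed')
snap(robot,'scene',9)
E
```

```text
113.2 113.75 7.7
112.8 113.66 9.8
112.4 113.57 13.1
pressed t18.78 jig [-83.9  -0.2 113.6] F [-1.2  2.5 12.9] op -0.003
```

Firmly on the stop: the position barely gives while force rises to 13 N. I'll back off and check.

```bash
python3 - <<'E'
from plant import robot
from H import *
robot.move_straight(jw(-84,0,135),vel=.05);rep(robot,'lift')
robot.move_straight(jw(-40,0,260),vel=.2);rep(robot,'up')
f=snap(robot,'wrist',10);snap(robot,'scene',10);snap(robot,'side',10)
a=f['image'][80:320,150:550,::-1];cv2.imwrite('pics/w10z.png',cv2.resize(a,None,fx=2,fy=2,interpolation=2))
E
```

```text
lift t19.43 jig [-84.1   0.  135.1] F [-0.4 -0.  -1.4] op -0.003
up t20.25 jig [-40.8   0.7 258.8] F [ 0.4 -0.7  0.1] op 0.002
```

View pics/w10z.png

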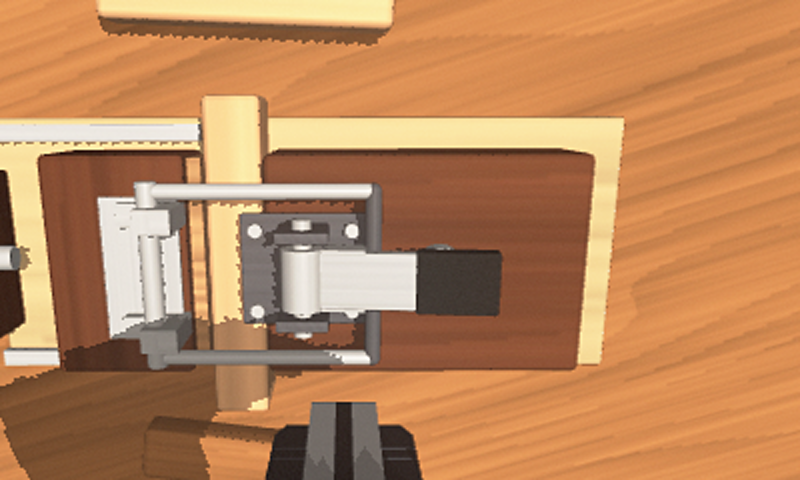

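View pics/scene10.png

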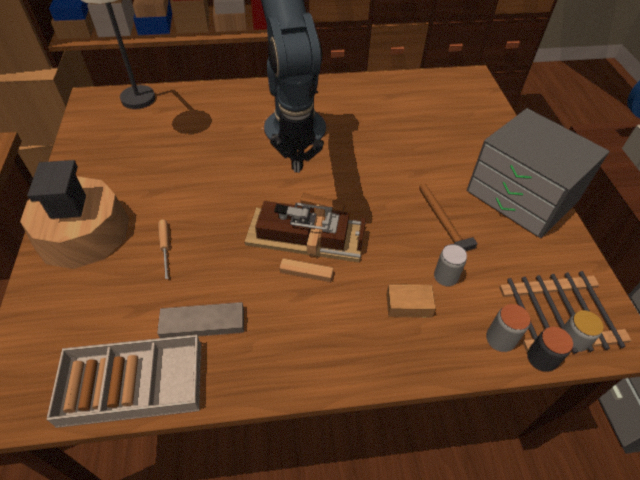

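The wrist zoom shows the bar under both noses (150,205–350) and the handle lying over the stop. In the scene view, nothing else on the bench has moved. One last check in numbers, then I'll hand in.

```bash
python3 - <<'E'
from plant import robot
from H import *
f=dict(np.load('wrist10.npz'));J=jmap(f)
m=(abs(J[...,1])<9)&(J[...,0]<-42)&(J[...,0]>-98)&(J[...,2]>90)&(J[...,2]<125)
q=J[m];k=np.polyfit(q[:,0],q[:,2],1);print('theta',np.pi/2-np.arctan(-k[0]),'z at -83',np.polyval(k,-83),m.sum())
m=(abs(J[...,1])<12)&(J[...,0]>25)&(J[...,0]<60)&(J[...,2]>86)&(J[...,2]<105);q=J[m];print('bar',np.median(q,0),q[:,2].max())
m=(abs(abs(J[...,1])-25)<4)&(J[...,0]>20)&(J[...,0]<60)&(J[...,2]>99);q=J[m];print('nose x',np.percentile(q[:,0],[2,98]))
robot.close_job()
E
```

```text
theta 1.4428725048083342 z at -83 102.78403616342433 1487
bar [39.66169996 -0.31489792 91.22020251] 93.96172603619118
nose x [28.93680247 43.90945812]
the job is handed in; nothing more can be done
```

The jig is clamped and the job is handed in. The robot took about 20 s, with the gripper lifted clear before hand-in.

**What I did:**
- I gripped the bail bar and carried it over the noses to the hook entry. I lowered it behind them and drew it back until it met the posts, with a 13 N pull.
- I let go and checked that both noses covered the bar.
- I pushed the lever over with the shut fingers and felt the stop at about 1.47 rad. I then pressed to 13 N, and the handle barely gave over the last few newtons.

**Last checks:**
- **Bail:** the bar is seated under both noses. Its top is at z ≈ 91 mm, which puts its centre at about 86.5 mm against 86 mm expected.
- **Jaw:** it has moved about 6.7 mm, against about 7 mm when clamped.
- **Lever:** the camera puts it at 1.44 rad, past dead centre and within the stop's 1.40–1.54 rad range. The height felt at the stop gave about 1.47 rad; this small gap is likely measurement error.
- **Other things on the bench:** they look unmoved in the scene view. I checked this by eye only.

**Didn't match:**
- **Draw-back:** the first one stopped early because the lever's friction reversed, so I continued it with a higher threshold.
- **Lever force:** the push showed only about 3 N at most, not the 7 N described. I stopped to look, and the pictures showed the bail still hooked, the jaw drawn in and the lever just past centre.

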